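# Close up the loaded drill jig

### The arm

A 6-joint arm with a two-finger parallel gripper is mounted at the origin on the work surface. World frame = base frame: x ahead of the robot, y to its left, z up, the work surface at z = 0. Lengths are in m, angles in rad, forces in N, time in s.
With the tool pointing down it reaches from about 0.375 to 0.975 m from the base axis. Payload 3.8 kg.
Tool frame: the origin (TCP) lies between the finger pads; the fingertips stand 8 mm ahead of it and the grasp point (between the pads) lies 11 mm behind it (tcp_to_tips is the distance from the TCP to the fingertips, in m); z points along the fingers, y is the line along which they close (so a half turn about z gives the same grasp; the last joint's range is limited). The gripper opens to 85 mm and grips with 20 to 120 N. Pads are 22 mm wide; open, the fingers measure 114 mm over their backs; the gripper's body (76 mm by 85 mm) begins 54 mm behind the grasp point. The pads swing forward as they close: fully open they stand 13 mm farther back than shut.
Start: joints at [-1.222, 0.264, 1.604, -0, 1.274, -0.037], TCP at [0.254, -0.625, 0.239] pointing down, gripper open.
Joint ranges: [-2.63, 2.63], [-0.94, 2.18], [0.31, 2.57], [-1.31, 4.45], [0, 2.66], [-2.55, 2.55]. Speed limits (rad/s): [2.57, 2.57, 3.14, 3.14, 3.14, 3.14].

### API

Orientations are given as a rotation vector (axis times angle).
In Python, from workcell import * gives the robot as it stands.
- The arm moves only by the tool move_arm, never from a script. Its argument "series" is one flat list of numbers, 7 for each row, row after row: the finger opening in cm, from 0 to 8.54, then the shift along the tool's x, y, z in cm, then the turn, a rotation vector about the tool's x, y, z in degrees. A call has 1 to 5 rows; each row shifts and turns the commanded pose from where the row before left it, along the tool's axes as they then stand; what a row does not reach is not made up. A row lasts 1/8 s, in which the tool goes at most 62.5 mm and 10.7 degrees, less where a joint would pass 70% of its speed; a pose out of reach is approached as far as the arm can. A call is refused whole if a number of a shift passes 6.25 or a number of a turn 10.7, either way. A call with a gripper value outside its range is refused whole. The fingers move at their own pace and stop on an object; "grip_force" is the grip in N (left out, the last holds). Time passes only in rows, so rows that do not move let the fingers close. It gives the time, the measured TCP pose, the force, the opening and the grip force at its end, in the units of the state.
- read_state(): the state, without advancing time (a new reading comes with each control period).
- read_camera(name): name is "scene" or "top"; returns the picture (420x560x3 uint8, red, green, blue); there is no depth.
- calibration(name): a dict with "camera_matrix" (3x3 intrinsics, pixels), "rvec" (rotation vector, rad) and "tvec" (3), from world to camera coordinates, as OpenCV has them. Camera axes: x right, y down, z forward; pixel columns grow to the right and rows downward; lengths in m; the calibration is good to about 2 mm. A picture is of the moment at which its call begins. calibration takes no time and is no camera call.
- finish_job(): hands the job in; it is judged then, once.
The state is a dict: "time": time; "q": joint angles; "joint_vel": joint speeds; "joint_torque": joint torques, N m; "tool_pos": TCP position; "tcp_rot": TCP orientation; "wrist_force": force on the tool from outside, world axes, zero at the start; "torque": the same for the moment, N m; "width": opening from 0.0 (shut) to 1.0 (fully open); "grip_force": force on a finger pad.
Only numpy, scipy, OpenCV 4.12 (cv2) and the standard library are available. Lean on these libraries where they do the work, as an engineer would, in place of code of your own. Each camera call takes 0.05 s, during which the arm holds its last target. There are 200 camera calls.

### The job

Close up the drill jig: slide the yellow jaw blank along the bed, against the side fence, until its square tongue is plugged fully home in the socket of the head block. Then bring the red clamp lever down so that its pad bites the blank firmly, without crushing it, and leave it clamped. Do not lift the blank off the bed, and leave the loose parts round the jig where they are.

Things in the scene. Friction and masses are not known exactly. Their poses are not given: they have to be found in the camera images.
- jig: Fixed drill jig, jig frame in mm. Origin: on the table under the middle of the socket's mouth; x = the way the blank is pushed home (away from the robot), y left, z up. Steel bed x -210..90, y -95..55, top z 12. Grey head block x 0..80, y -45..45, top z 45, with hinge cheeks x 45..78, y -25..25, up to z 85.
- socket (a point): Middle of the socket's mouth at bed height, jig (0, 0, 12), axes as the jig's. The socket is a square hole in the head block's -x face, 23 mm wide (y -11.5..11.5), z 15.5..34.5, 35 mm deep.
- fence (a point): Middle of the dark side fence's guiding face at bed height, jig (-100, 28, 12). The fence runs along jig x from -200 to 0, its guiding face at jig y 28 looks to -y, it is 14 mm thick, top z 30.
- blank: Loose scuffed yellow jaw blank on the bed, about 0.4 kg: body 90 (x) x 56 (y) x 26 mm high, square tongue 22 mm long, 20 wide, 5 to 21 mm above its underside, on its +x end. Origin: centre of the 90 mm body's underside. Home: origin at jig (-45, 0, 12), end face on the head block, left side on the fence. Starts 35-60 mm short, 10-26 mm off the fence, up to 0.2 rad askew.
- blank_face (a point): Middle of the lower edge of the blank's +x end face (where the tongue stands out), 45 mm ahead of its origin; lies on socket when home.
- lever: Clamp lever. Origin on its hinge axis, jig (60, 0, 66), along jig y. Level = axes as the jig's, pad just on the seated blank; tilted by the angle that the handle is up: starts 1.15 to 1.45 rad (nearly upright), stops -0.12 and 1.6. Level, it points to jig -x: dark bar 22 wide, 14 high, to 130 mm from the hinge, then red handle 30 wide, 16 high, to 205 mm. Stiff: 4 to 7 N at the handle moves it.
- lever_grip (a point): Middle of the red handle's upper face, 165 mm from the hinge, 8 mm above the lever's mid line; the place to push. 1 N more here is 1.8 N more at the pad. The lever stays where it is left; on the blank it keeps only the bite it has been pushed to (up to about 14 N at the pad).
- pad (a point): Black rubber pad, 28 mm diameter, 7 mm thick, under the lever, 90 mm from the hinge; this point: centre of its lower face, which lies 28 mm below the lever's mid line. It lands on the blank's top at jig (-30, 0, 38 mm).
- chrome_socket: Bystander: chrome socket standing beside the jig, 31 mm diameter, 42 mm high; origin under its centre.
- washer: Bystander: black acetal thrust washer lying flat, 48 mm diameter, 6 mm thick; origin under its centre.
- dowel_block: Bystander: steel dowel block 44 x 32 x 22 mm with two 10 mm high dowels on top; origin under its centre.
- spool: Bystander: green anodised valve spool standing on end, 24 mm diameter, 48 mm high; origin under its centre.

How it is judged:
On the way, in this order (a step that is already met when the one before it is completed fails the run):
1. with the lever still up (over 0.6 rad) the blank is home on the bed, tongue fully in the socket: end face within 2.5 mm of the head block, 3 mm sideways, 0.05 rad square (x of blank_face in the frame of socket above -0.0025 m and y of blank_face in the frame of socket between -0.003 and 0.003 m and z of blank_face in the frame of socket below 0.003 m and angle between the x axis of blank and the x axis of jig, either way round below 0.05 rad and angle between lever's own z axis and vertical above 0.6 rad), for 0.2 s.
2. the lever is down and its pad bites the blank with more than 6 N (contact force between lever and blank above 6 N and angle between lever's own z axis and vertical below 0.06 rad), for 0.2 s.
At the end, for the whole second after the job is handed in: The blank is at rest on the bed, fully home: end face within 2.5 mm of the head block, within 3 mm sideways of the socket's middle, square to the jig within 0.05 rad. The lever has been left down (below 0.06 rad) and by itself still bites the blank through the pad with more than 6 N (all of step 2 and x of blank_face in the frame of socket above -0.0025 m and y of blank_face in the frame of socket between -0.003 and 0.003 m and z of blank_face in the frame of socket below 0.003 m and angle between the x axis of blank and the x axis of jig, either way round below 0.05 rad and linear speed of blank below 0.01 m/s); the robot touches nothing.
It fails at once if the lever's pad squeezes the blank with more than 60 N (about 35 N pushed at the red handle) (contact force between lever and blank above 60 N).
It fails at once if the blank is lifted more than 10 mm off the bed (z of blank in the frame of socket above 0.01 m).
It fails at once if a bystander (chrome socket, washer, dowel block or valve spool) is moved more than 20 mm (distance of any of chrome_socket, washer, dowel_block, spool from where it was at the start of the episode above 0.02 m).
It also fails if it takes over 67 s, if anything falls off the work surface, if the arm or the gripper's body presses on something with over 40 N, if the wrist force passes 120 N, or if a joint passes its speed limit or range.

## Working session

There is one attempt and no reset: what is moved stays moved. The work goes in short steps, Python scripts to look and compute and a tool call to move; the robot and the scene stay as the last step left them, time stands still between calls to the robot, and variables do not carry over. Pictures are saved under pics/ and viewed, at most 10 in all, crops included, and the job is handed in when it is done.

Besides the shell and the picture viewer there is one more tool, called after "Request:" by a JSON object that holds its "name" and its "arguments". move_arm: Moves the arm, as the interface text tells. Its arguments: {"type":"object","properties":{"series":{"type":"array"},"grip_force":{"type":"number"}},"required":["series"]}

```bash
mkdir -p pics; python3 - <<'E'
from workcell import *
import cv2
for n in("scene","top"):
    cv2.imwrite(f"pics/{n}0.png",read_camera(n)[:,:,::-1])
    c=calibration(n);print(n,c)
print(read_state())
E
```

```text
scene {'camera_matrix': array([[390.53212775,   0.        , 277.29237336],
       [  0.        , 390.53212775, 207.76537596],
       [  0.        ,   0.        ,   1.        ]]), 'rvec': array([ 2.06489733,  1.05819333, -0.47997534]), 'tvec': array([-0.3789623 , -0.23208941,  1.10033911])}
top {'camera_matrix': array([[380.11289083,   0.        , 277.45782913],
       [  0.        , 380.11289083, 209.01302751],
       [  0.        ,   0.        ,   1.        ]]), 'rvec': array([ 2.19991134, -2.13860075,  0.08150543]), 'tvec': array([-0.005563  ,  0.58453303,  0.65759295])}
{'time': 0.1, 'q': array([-1.22191678e+00,  2.64691952e-01,  1.60524283e+00,  2.06521502e-05,
        1.27372082e+00, -3.68681493e-02]), 'joint_vel': array([ 0.00073503, -0.00354032, -0.00298156,  0.0003756 ,  0.00072871,
       -0.00108657]), 'joint_torque': array([-4.66492529e-04, -5.16709507e+01, -3.68589771e+01, -1.04251756e-04,
        6.30333525e-03, -4.30911200e-06]), 'tool_pos': array([ 0.25377134, -0.62477575,  0.23807408]), 'tcp_rot': array([-3.08133811e+00, -6.01780679e-01,  4.72545997e-04]), 'wrist_force': array([ 0.13087021, -0.33622978, -0.18909667]), 'torque': array([0.02523115, 0.0182542 , 0.00175427]), 'grip_force': 0.0, 'width': 1.001073415264831}
```

View pics/scene0.png

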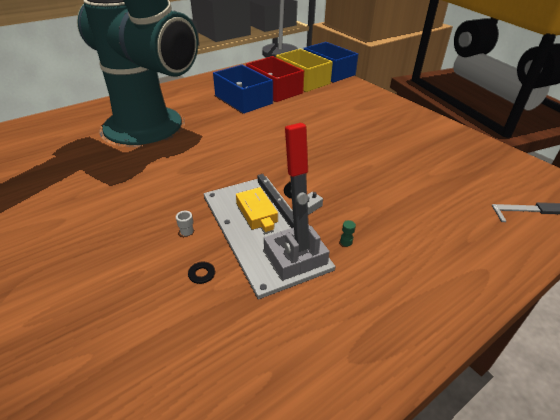

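View pics/top0.png

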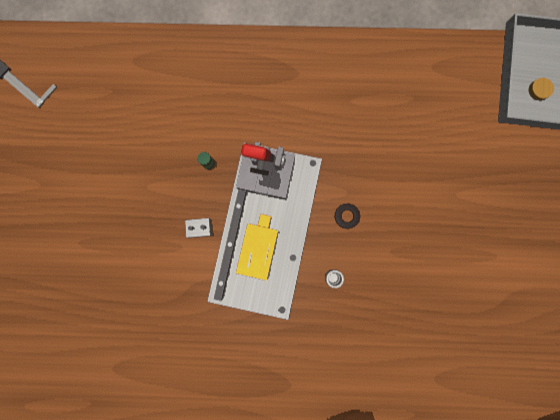

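The top picture shows the bed with corners near (321,157), (289,319) and (209,301), the fence on the left, the blank near (257,247) and the upright lever at about (255,152). The chrome socket (335,279) and washer (347,216) lie to the right, the dowel block (198,228) and spool (206,160) to the left.

```bash
python3 - <<'E'
import cv2
im=cv2.imread("pics/top0.png")
cv2.imwrite("pics/crop.png",cv2.resize(im[140:325,195:330],None,fx=3.2*1,fy=3.2,interpolation=cv2.INTER_CUBIC))
E
```

```text
(no output)
```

View pics/crop.png

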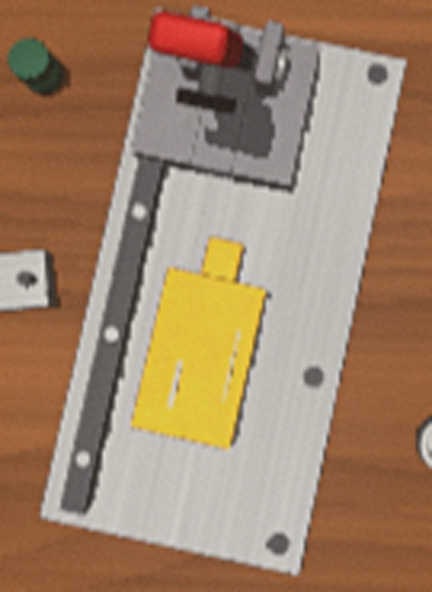

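```bash
cat >h.py <<'E'
from workcell import *
import numpy as np,cv2
from scipy.optimize import least_squares
from scipy.spatial.transform import Rotation as R
def proj(n,P):
    c=calibration(n);return cv2.projectPoints(np.asarray(P,float).reshape(-1,3),c["rvec"],c["tvec"],c["camera_matrix"],None)[0][:,0]
def place(p,P):   # planar pose x,y,yaw (m)
    P=np.asarray(P,float);return R.from_euler('z',p[2]).apply(P)+[p[0],p[1],0]
def atz(n,uv,z):
    c=calibration(n);r=R.from_rotvec(c["rvec"]).as_matrix();o=-r.T@c["tvec"]
    d=(r.T@np.linalg.inv(c["camera_matrix"])@np.c_[np.atleast_2d(uv),np.ones(len(np.atleast_2d(uv)))].T).T
    return o+d*((z-o[2])/d[:,2])[:,None]
def fit(n,P,uv,p0):
    return least_squares(lambda p:(proj(n,place(p,P))-uv).ravel(),p0,loss='soft_l1')
E
python3 - <<'E'
from h import *
cr=lambda a:(np.array(a,float)+.5)/3.2-.5+[195,140]
P=np.array([[90,-95,12],[-210,-95,12],[-210,55,12],[0,-45,45],[0,45,45],[-200,28,30],[-200,42,30]])/1e3
uv=cr([[406,60],[298,574],[42,517],[295,187],[135,152],[90,508],[62,506]])
f=fit("top",P,uv,[.7,0,-.2]);print(f.x);print(np.round(f.fun.reshape(-1,2),1).tolist())
B=np.array([[45,28,26],[45,-28,26],[-45,-28,26],[-45,28,26],[67,10,21],[67,-10,21]])/1e3+[0,0,.012]
g=fit("top",B,cr([[168,268],[270,290],[232,446],[133,426],[208,237],[245,243]]),[.6,0,-.2]);print(g.x);print(np.round(g.fun.reshape(-1,2),1).tolist())
j=f.x
print("blank in jig",R.from_euler('z',-j[2]).apply([*(g.x[:2]-j[:2]),0])*1e3,g.x[2]-j[2])
print("scene jig",proj("scene",place(j,P)).round(0).tolist());print("scene blank",proj("scene",place(g.x,B)).round(0).tolist())
for a in np.arange(1.1,1.5,.1):
    L=lambda r,h:np.array([60-r*np.cos(a)+h*np.sin(a)*1,0,66+r*np.sin(a)+h*np.cos(a)])/1e3
    q=[L(205,8),L(205,-8),L(130,8)]
    print(a,*[proj(n,place(j,q)).round(0).tolist() for n in("top","scene")])
by={"chrome":(335,279,.042),"washer":(347,216,.006),"dowel":(198,228,.022),"spool":(206,160,.048)}
for k,(u,v,z) in by.items():
    w=atz("top",(u,v),z)[0];print(k,w.round(3),(R.from_euler('z',-j[2]).apply([*(w[:2]-j[:2]),0])*1e3).round(0))
E
python3 - <<'E'
import cv2
im=cv2.imread("pics/scene0.png")
cv2.imwrite("pics/crop2.png",cv2.resize(im[115:300,195:345],None,fx=3.2,fy=3.2,interpolation=cv2.INTER_CUBIC))
E
```

```text
[ 0.61222113  0.03936605 -0.18690348]
[[1.6, -0.4], [1.1, 0.3], [-0.4, -0.3], [-0.2, -0.8], [-0.2, -0.7], [-1.1, 1.8], [-0.1, 0.7]]
[ 0.50783117  0.04394755 -0.18659373]
[[0.2, -0.4], [-0.6, -0.5], [0.2, 1.4], [-0.2, 0.6], [0.5, -0.5], [-0.1, -0.0]]
blank in jig [-103.42326543  -14.89574658    0.        ] 0.00030975287704063104
scene jig [[256.0, 296.0], [202.0, 193.0], [265.0, 177.0], [262.0, 238.0], [306.0, 223.0], [256.0, 175.0], [262.0, 174.0]]
scene blank [[277.0, 212.0], [251.0, 220.0], [234.0, 194.0], [259.0, 187.0], [273.0, 224.0], [264.0, 227.0]]
1.1 [[248.0, 190.0], [246.0, 202.0], [257.0, 173.0]] [[280.0, 121.0], [276.0, 122.0], [288.0, 169.0]]
1.2000000000000002 [[251.0, 173.0], [248.0, 186.0], [259.0, 164.0]] [[285.0, 122.0], [281.0, 121.0], [292.0, 171.0]]
1.3000000000000003 [[254.0, 156.0], [251.0, 170.0], [261.0, 154.0]] [[291.0, 125.0], [287.0, 123.0], [296.0, 173.0]]
1.4000000000000004 [[257.0, 139.0], [255.0, 153.0], [263.0, 145.0]] [[298.0, 129.0], [293.0, 125.0], [300.0, 177.0]]
chrome [ 0.465 -0.092  0.042] [-121. -156.    0.]
washer [ 0.577 -0.117  0.006] [  -6. -161.    0.]
dowel [0.546 0.153 0.022] [-86. 100.   0.]
spool [0.666 0.139 0.048] [ 34. 108.   0.]
```

View pics/crop2.png

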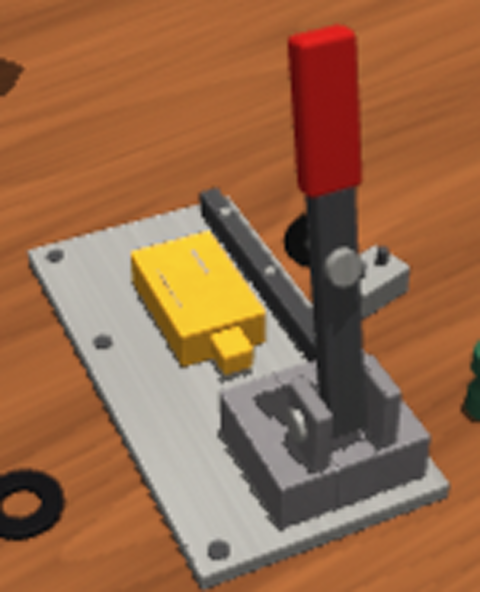

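The scene picture agrees with the fit to within about 2 px. The lever's handle top is near (296,125), so the lever stands at about 1.33 rad. Next I refine the poses with both cameras.

```bash
cat >>h.py <<'E'
def fit2(PA,UA,PB,UB,p0):   # joint fit, top (A) and scene (B)
    return least_squares(lambda p:np.r_[(proj("top",place(p,PA))-UA).ravel(),(proj("scene",place(p,PB))-UB).ravel()],p0,loss='soft_l1')
def injig(w):
    j=JIG;w=np.asarray(w,float);v=R.from_euler('z',-j[2]).apply([w[0]-j[0],w[1]-j[1],w[2]]);return v*1e3
def st():
    s=read_state();r=R.from_rotvec(s["tcp_rot"])
    print("t",round(s["time"],2),"tcp jig mm",injig(s["tool_pos"]).round(1),"toolx-jig deg",round(np.degrees(np.arctan2(*r.as_matrix()[[1,0],0])-JIG[2]),2),
     "tilt",r.as_matrix()[:,2].round(3),"F jig",R.from_euler('z',-JIG[2]).apply(s["wrist_force"]).round(1),"w",round(s["width"],3))
E
python3 - <<'E'
from h import *
c1=lambda a:(np.array(a,float)+.5)/3.2-.5+[195,140]
c2=lambda a:(np.array(a,float)+.5)/3.2-.5+[195,115]
P=np.array([[90,-95,12],[-210,-95,12],[-210,55,12],[0,-45,45],[0,45,45],[-200,28,30],[-200,42,30]])/1e3
uv=c1([[406,60],[298,574],[42,517],[295,187],[135,152],[90,508],[62,506]])
P2=np.array([[90,-95,12],[-210,-95,12],[0,-45,45],[80,-45,45],[90,55,12],[80,45,45]])/1e3
uv2=c2([[205,580],[30,252],[220,395],[283,492],[448,488],[429,436]])
f=fit2(P,uv,P2,uv2,[.61,.04,-.19]);print(f.x);print(np.round(f.fun.reshape(-1,2),1).tolist())
B=np.array([[45,28,26],[45,-28,26],[-45,-28,26],[-45,28,26],[67,10,21],[67,-10,21]])/1e3+[0,0,.012]
g=fit2(B,c1([[168,268],[270,290],[232,446],[133,426],[208,237],[245,243]]),B[:5],c2([[265,312],[185,335],[132,255],[212,235],[251,348]]),f.x-[.1,0,0])
print(g.x);print(np.round(g.fun.reshape(-1,2),1).tolist())
open("h.py","a").write(f"JIG=np.array({f.x.tolist()})\n")
import h;from importlib import reload;reload(h)
print("blank",h.injig([*g.x[:2],0]),g.x[2]-f.x[2]);h.st()
m=cv2.inRange(cv2.cvtColor(cv2.imread("pics/top0.png"),cv2.COLOR_BGR2HSV),(20,150,120),(32,255,255))[200:300,200:300]
print(cv2.minAreaRect(cv2.findNonZero(cv2.morphologyEx(m,cv2.MORPH_OPEN,np.ones((15,15))))))
E
```

```text
[ 0.612735    0.0408024  -0.18112963]
[[0.6, -1.0], [1.0, -0.1], [-0.5, -0.3], [-1.0, -1.3], [-1.0, -0.9], [-1.3, 1.7], [-0.3, 0.6], [-1.4, 0.1], [-1.6, 0.2], [-0.8, -0.5], [-0.8, 0.2], [0.5, -0.7], [0.4, 0.7]]
[ 0.50824822  0.04465509 -0.19369408]
[[0.0, -0.8], [-0.9, -0.6], [-0.4, 1.2], [-0.8, 0.2], [0.4, -0.8], [-0.2, -0.2], [-0.0, 0.2], [-1.7, 0.9], [-1.5, -0.7], [-1.4, -1.2], [0.6, 0.4]]
blank [-103.47148054  -15.03267773    0.        ] -0.01256445088544439
t 0.1 tcp jig mm [-233.2 -719.4  238.1] toolx-jig deg 32.48 tilt [-0.001  0.002 -1.   ] F jig [ 0.2 -0.3 -0.2] w 1.001
((56.0, 40.0), (28.0, 24.0), 90.0)
```

Request:
{"name": "move_arm", "arguments": {"series": [0,0,0,0,0,0,8.2,0,0,0,0,0,0,8.2,0,0,0,0,0,0,8.2,0,0,0,0,0,0,8.2,0,0,0,0,0,0,0], "grip_force": 20}}

```text
time: 0.72
tool_pos: [0.2539, -0.625, 0.2386]
tcp_rot: [-3.127, 0.29, 0.001]
wrist_force: [-0.6, 1.6, 0.9]
width: 0.0
grip_force: 0.0
```

```bash
python3 -c "from h import *;st()"
```

```text
t 0.72 tcp jig mm [-233.1 -719.6  238.6] toolx-jig deg -0.23 tilt [-0.     0.001 -1.   ] F jig [-0.8  1.5  0.9] w 0.0
```

Request:
{"name": "move_arm", "arguments": {"series": [0,1.3,-6,0,0,0,0,0,1.3,-6,0,0,0,0,0,1.3,-6,0,0,0,0,0,1.3,-6,0,0,0,0,0,1.3,-6,0,0,0,0]}}

```text
time: 1.35
tool_pos: [0.3739, -0.3408, 0.2392]
tcp_rot: [-3.128, 0.289, -0.001]
wrist_force: [1.3, -0.0, -0.5]
width: 0.0
grip_force: 0.0
```

Request:
{"name": "move_arm", "arguments": {"series": [0,1.3,-6,0,0,0,0,0,1.3,-6,0,0,0,0,0,1.3,-6,2,0,0,0,0,1.3,-6,3,0,0,0,0,1.3,-6,1,0,0,0]}}

```text
time: 1.98
tool_pos: [0.4895, -0.0646, 0.1807]
tcp_rot: [3.128, -0.288, -0.003]
wrist_force: [1.3, -0.4, 0.5]
width: 0.0
grip_force: 0.0
```

Request:
{"name": "move_arm", "arguments": {"series": [0,0,-2,0,0,0,0,0,0,-2,0,0,0,0,0,0,0,5,0,0,0,0,0,0,5,0,0,0,0,0,0,0,0,0,0]}}

```text
time: 2.6
tool_pos: [0.4932, -0.0267, 0.0784]
tcp_rot: [-3.128, 0.289, 0.016]
wrist_force: [-0.8, -1.0, 0.2]
width: 0.001
grip_force: 0.0
```

```bash
python3 -c "from h import *;st()"
```

```text
t 2.6 tcp jig mm [-105.5  -87.9   78.4] toolx-jig deg -0.18 tilt [-0.01   0.001 -1.   ] F jig [-0.6 -1.1  0.2] w 0.001
```

Request:
{"name": "move_arm", "arguments": {"series": [0,0,0,2.6,0,0,0,0,0,0,2.6,0,0,0,0,0,-1,0,0,0,0,0,0,-1,0,0,0,0,0,0,0,0,0,0,0]}}

```text
time: 3.22
tool_pos: [0.5033, -0.0068, 0.0325]
tcp_rot: [-3.128, 0.29, -0.006]
wrist_force: [-0.3, -0.2, 0.3]
width: -0.002
grip_force: 0.0
```

Request:
{"name": "move_arm", "arguments": {"series": [0,0,-0.4,0,0,0,0,0,0,-0.4,0,0,0,0,0,0,-0.4,0,0,0,0,0,0,-0.4,0,0,0,0,0,0,0,0,0,0,0]}}

```text
time: 3.85
tool_pos: [0.5046, 0.0083, 0.0306]
tcp_rot: [-3.128, 0.293, -0.0]
wrist_force: [0.7, -1.2, 0.7]
width: -0.003
grip_force: 0.4
```

```bash
python3 -c "from h import *;st()"
```

```text
t 3.85 tcp jig mm [-100.5  -51.5   30.6] toolx-jig deg -0.31 tilt [ 0.  0. -1.] F jig [ 0.9 -1.1  0.7] w -0.003
```

Request:
{"name": "move_arm", "arguments": {"series": [0,0,-0.3,0,0,0,0,0,0,-0.3,0,0,0,0,0,0,-0.1,0.2,0,0,0,0,0,0,0.1,0,0,0]}}

```text
time: 4.35
tool_pos: [0.5057, 0.0151, 0.0273]
tcp_rot: [-3.128, 0.293, -0.0]
wrist_force: [0.3, -3.1, 0.7]
width: -0.001
grip_force: 1.2
```

```bash
python3 -c "from h import *;st()"
```

```text
t 4.35 tcp jig mm [-100.6  -44.6   27.3] toolx-jig deg -0.31 tilt [ 0.  0. -1.] F jig [ 0.8 -3.   0.7] w -0.001
```

Request:
{"name": "move_arm", "arguments": {"series": [0,0,-0.1,0,0,0,0,0,0,-0.1,0,0,0,0,0,0,0,0,0,0,0]}}

```text
time: 4.72
tool_pos: [0.5059, 0.0172, 0.0273]
tcp_rot: [-3.128, 0.293, 0.001]
wrist_force: [0.5, -1.1, 0.3]
width: 0.002
grip_force: 0.8
```

Request:
{"name": "move_arm", "arguments": {"series": [0,0,-0.1,0,0,0,0,0,0,0,0,0,0,0]}}

```text
time: 4.97
tool_pos: [0.506, 0.0181, 0.0273]
tcp_rot: [-3.128, 0.293, 0.001]
wrist_force: [-0.3, -0.7, -0.0]
width: -0.001
grip_force: 0.6
```

```bash
python3 - <<'E'
from h import *
st()
im=read_camera("top")[:,:,::-1]
cv2.imwrite("pics/c3.png",cv2.resize(im[140:325,195:330],None,fx=3.2,fy=3.2,interpolation=cv2.INTER_CUBIC))
E
```

```text
t 4.97 tcp jig mm [-100.9  -41.5   27.3] toolx-jig deg -0.32 tilt [-0.  0. -1.] F jig [-0.2 -0.7 -0. ] w -0.001
```

Request:
{"name": "move_arm", "arguments": {"series": [0,0,-0.1,0,0,0,0,0,0,-0.1,0,0,0,0,0,0,0,0,0,0,0]}}

```text
time: 5.4
tool_pos: [0.5062, 0.0188, 0.0273]
tcp_rot: [3.126, -0.291, -0.001]
wrist_force: [-1.1, -6.7, 0.4]
width: -0.001
grip_force: 3.6
```

View pics/c3.png

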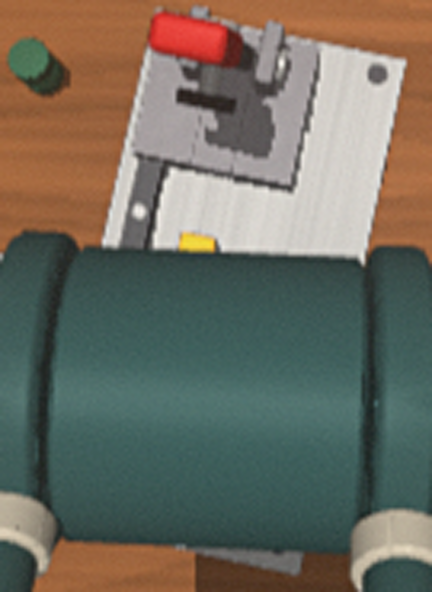

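The tool has pressed the blank onto the fence (6.7 N). The wrist hides the body, but the tongue tip is visible at crop (198,243), shifted left and level with the socket. Next I go round behind it.

Request:
{"name": "move_arm", "arguments": {"series": [0,0,2.5,0,0,0,0,0,-4,0.5,0,0,0,0,0,-4.5,0,0,0,0,0,0,0,0,0,0,0,0,0,0,0,0,0,0,0]}}

```text
time: 6.02
tool_pos: [0.4188, 0.0064, 0.0281]
tcp_rot: [-3.127, 0.293, -0.004]
wrist_force: [0.3, 0.2, -0.1]
width: 0.002
grip_force: 0.0
```

```bash
python3 -c "from h import *;st()"
```

```text
t 6.03 tcp jig mm [-184.6  -68.8   28.1] toolx-jig deg -0.32 tilt [ 0.002  0.    -1.   ] F jig [ 0.3  0.3 -0.1] w 0.002
```

Request:
{"name": "move_arm", "arguments": {"series": [0,0,-3.6,0,0,0,0,0,0,-3.6,0,0,0,0,0,0,0,0,0,0,0,0,0.9,0,0,0,0,0,0,0.9,0,0.1,0,0,0]}}

```text
time: 6.65
tool_pos: [0.4498, 0.0729, 0.0266]
tcp_rot: [-3.128, 0.294, -0.001]
wrist_force: [0.2, -0.5, 1.1]
width: 0.0
grip_force: 0.0
```

```bash
python3 -c "from h import *;st()"
```

```text
t 6.65 tcp jig mm [-166.1    2.2   26.6] toolx-jig deg -0.36 tilt [ 0.001 -0.    -1.   ] F jig [ 0.2 -0.4  1.1] w 0.0
```

Request:
{"name": "move_arm", "arguments": {"series": [0,0.5,0,0,0,0,0,0,0.5,0,0,0,0,0,0,0.5,0,0,0,0,0,0,0.5,0,0,0,0,0,0,0.5,0,0,0,0,0]}}

```text
time: 7.28
tool_pos: [0.4722, 0.0686, 0.0261]
tcp_rot: [3.127, -0.292, -0.004]
wrist_force: [-5.7, -0.5, 2.9]
width: -0.001
grip_force: 2.5
```

Request:
{"name": "move_arm", "arguments": {"series": [0,0.4,0,0,0,0,0,0,0.4,0,0,0,0,0,0,0.4,0,0,0,0,0,0,0,0,0,0,0,0]}}

```text
time: 7.78
tool_pos: [0.4852, 0.0666, 0.0263]
tcp_rot: [3.128, -0.293, 0.001]
wrist_force: [-1.8, -0.5, 0.5]
width: -0.0
grip_force: 0.8
```

```bash
python3 - <<'E'
from h import *
st()
a=read_camera("top")[140:325,195:330,::-1];b=read_camera("scene")[115:300,195:345,::-1]
cv2.imwrite("pics/c4.png",cv2.resize(np.hstack([a,b]),None,fx=2.7,fy=2.7,interpolation=cv2.INTER_CUBIC))
E
```

```text
t 7.78 tcp jig mm [-130.1    2.4   26.3] toolx-jig deg -0.32 tilt [ 0. -0. -1.] F jig [-1.7 -0.9  0.5] w -0.0
```

View pics/c4.png

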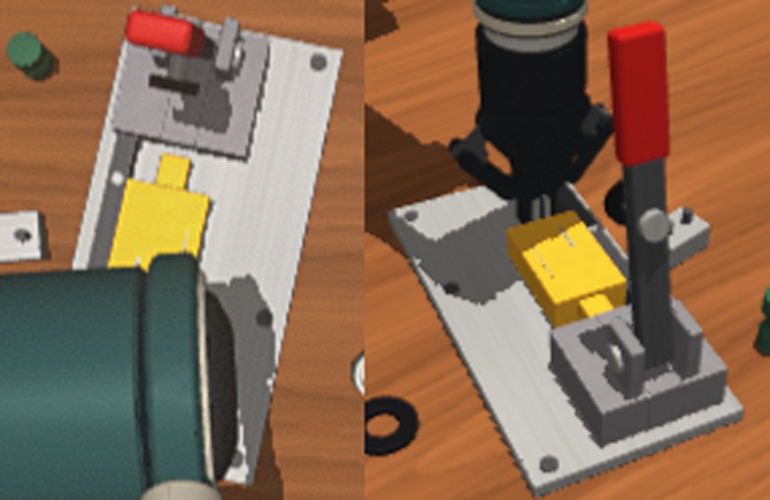

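The blank lies against the fence with its tongue pointing at the socket, tongue tip at about (173,157) in the picture. I keep pushing.

Request:
{"name": "move_arm", "arguments": {"series": [0,0.4,0,0,0,0,0,0,0.4,0,0,0,0,0,0,0.4,0,0,0,0,0,0,0,0,0,0,0,0]}}

```text
time: 8.38
tool_pos: [0.498, 0.0645, 0.0269]
tcp_rot: [-3.128, 0.293, -0.003]
wrist_force: [1.2, -0.0, -0.5]
width: -0.001
grip_force: 0.0
```

```bash
python3 -c "from h import *;st()"
```

```text
t 8.38 tcp jig mm [-117.1    2.7   26.9] toolx-jig deg -0.33 tilt [ 0.002  0.    -1.   ] F jig [ 1.2  0.2 -0.5] w -0.001
```

Request:
{"name": "move_arm", "arguments": {"series": [0,0.4,0,0,0,0,0,0,0.4,0,0,0,0,0,0,0.3,0,0,0,0,0,0,0,0,0,0,0,0]}}

```text
time: 8.88
tool_pos: [0.5083, 0.0624, 0.0266]
tcp_rot: [-3.128, 0.293, -0.002]
wrist_force: [-1.0, 0.2, 1.5]
width: -0.001
grip_force: 0.4
```

```bash
python3 -c "from h import *;st()"
```

```text
t 8.88 tcp jig mm [-106.7    2.4   26.6] toolx-jig deg -0.32 tilt [ 0.001 -0.    -1.   ] F jig [-1.1  0.   1.5] w -0.001
```

Request:
{"name": "move_arm", "arguments": {"series": [0,0.2,0,0,0,0,0,0,0.2,0,0,0,0,0,0,0.1,0,0,0,0,0,0,0,0,0,0,0,0]}}

```text
time: 9.38
tool_pos: [0.5127, 0.0615, 0.0264]
tcp_rot: [3.128, -0.293, 0.001]
wrist_force: [-1.3, 0.2, -0.3]
width: -0.001
grip_force: 0.8
```

```bash
python3 -c "from h import *;st()"
```

```text
t 9.38 tcp jig mm [-102.2    2.3   26.4] toolx-jig deg -0.32 tilt [ 0. -0. -1.] F jig [-1.3 -0.  -0.3] w -0.001
```

Small steps until it meets the head block.

Request:
{"name": "move_arm", "arguments": {"series": [0,0.1,0,0,0,0,0,0,0.1,0,0,0,0,0,0,0,0,0,0,0,0]}}

```text
time: 9.75
tool_pos: [0.5136, 0.0613, 0.0264]
tcp_rot: [3.128, -0.293, -0.003]
wrist_force: [-4.5, 1.5, 4.1]
width: 0.002
grip_force: 2.6
```

```bash
python3 -c "from h import *;st()"
```

```text
t 9.75 tcp jig mm [-101.3    2.3   26.4] toolx-jig deg -0.32 tilt [-0.002  0.    -1.   ] F jig [-4.7  0.6  4.1] w 0.002
```

Request:
{"name": "move_arm", "arguments": {"series": [0,0.1,0,0,0,0,0,0,0,0,0,0,0,0]}}

```text
time: 10.0
tool_pos: [0.5135, 0.0613, 0.0262]
tcp_rot: [3.128, -0.293, -0.006]
wrist_force: [-6.4, 1.5, 5.9]
width: 0.002
grip_force: 3.9
```

```bash
python3 - <<'E'
from h import *
st()
a=read_camera("top")[140:325,195:330,::-1];b=read_camera("scene")[115:300,195:345,::-1]
cv2.imwrite("pics/c5.png",cv2.resize(np.hstack([a,b]),None,fx=2.7,fy=2.7,interpolation=cv2.INTER_CUBIC))
E
```

```text
t 10.0 tcp jig mm [-101.3    2.3   26.2] toolx-jig deg -0.33 tilt [-0.004  0.    -1.   ] F jig [-6.6  0.3  5.9] w 0.002
```

View pics/c5.png

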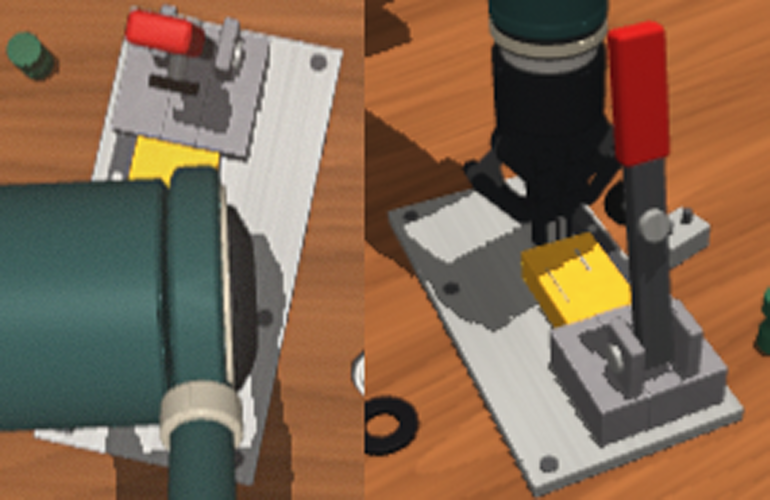

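The blank's end face is flush on the head block, the contact force rises without further motion, and TCP x = -101.3 matches home. I retreat and go up and over the lever.

Request:
{"name": "move_arm", "arguments": {"series": [0,-2,0,0,0,0,0,0,-1,0,0,0,0,0,0,0,0,-5.7,0,0,0,0,0,0,-5.7,0,0,0,0,0,0,-5.7,0,0,0]}}

```text
time: 10.72
tool_pos: [0.4864, 0.0665, 0.1996]
tcp_rot: [-3.128, 0.293, -0.003]
wrist_force: [1.4, 0.0, 0.4]
width: -0.001
grip_force: 0.0
```

Request:
{"name": "move_arm", "arguments": {"series": [0,0,0,-5.7,0,0,0,0,0,0,-5.7,0,0,0,0,0,0,0,0,0,0,0,0,0,0,0,0,0]}}

```text
time: 11.22
tool_pos: [0.4862, 0.0665, 0.3116]
tcp_rot: [-3.128, 0.293, -0.002]
wrist_force: [-0.4, -0.2, -0.8]
width: -0.0
grip_force: 0.0
```

```bash
python3 - <<'E'
from h import *
st()
a=read_camera("top")[140:325,195:330,::-1];b=read_camera("scene")[115:300,195:345,::-1]
cv2.imwrite("pics/c6.png",cv2.resize(np.hstack([a,b]),None,fx=2.7,fy=2.7,interpolation=cv2.INTER_CUBIC))
E
```

```text
t 11.22 tcp jig mm [-129.1    2.5  311.6] toolx-jig deg -0.32 tilt [ 0.001 -0.    -1.   ] F jig [-0.3 -0.3 -0.8] w -0.0
```

Clear at TCP z 312. Over the handle to x ≈ 75.

Request:
{"name": "move_arm", "arguments": {"series": [0,5.2,0,0,0,0,0,0,5.2,0,0,0,0,0,0,5.2,0,0,0,0,0,0,5.2,0,0,0,0,0,0,0,0,0,0,0,0]}}

```text
time: 11.95
tool_pos: [0.6918, 0.027, 0.3059]
tcp_rot: [3.127, -0.295, -0.01]
wrist_force: [-0.7, -0.7, 0.1]
width: -0.001
grip_force: 0.0
```

```bash
python3 -c "from h import *;st()"
```

```text
t 11.95 tcp jig mm [ 80.2   0.6 305.9] toolx-jig deg -0.39 tilt [-0.007 -0.    -1.   ] F jig [-0.5 -0.8  0.1] w -0.001
```

View pics/c6.png

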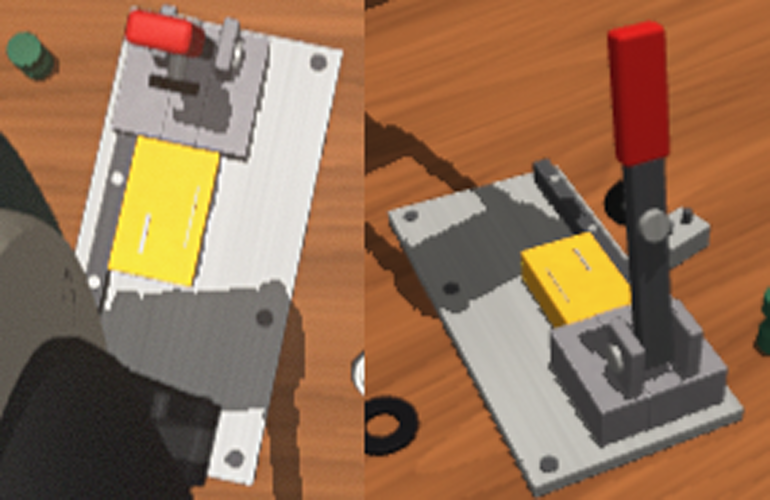

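The blank sits square against the fence with its end face on the head block (crop edge from (135,137) to (219,152)). Descending behind the handle.

Request:
{"name": "move_arm", "arguments": {"series": [0,0,0,4.1,0,0,0,0,0,0,4.1,0,0,0,0,0,0,0,0,0,0,0,-1.2,-0.1,0,0,0,0,0,-1.2,-0.1,0,0,0,0]}}

```text
time: 12.58
tool_pos: [0.6673, 0.0347, 0.2323]
tcp_rot: [-3.127, 0.293, -0.006]
wrist_force: [-0.3, -0.7, 0.5]
width: -0.003
grip_force: 0.0
```

```bash
python3 -c "from h import *;st()"
```

```text
t 12.57 tcp jig mm [ 54.7   3.9 232.3] toolx-jig deg -0.31 tilt [ 0.004  0.    -1.   ] F jig [-0.1 -0.7  0.5] w -0.003
```

Request:
{"name": "move_arm", "arguments": {"series": [0,-1.0,0.1,0,0,0,0,0,-1.0,0,0,0,0,0,0,-1.0,0,0.1,0,0,0,0,-1.0,0,0.2,0,0,0,0,0,0,0,0,0,0]}}

```text
time: 13.2
tool_pos: [0.628, 0.0408, 0.228]
tcp_rot: [-3.128, 0.292, -0.006]
wrist_force: [2.4, -1.3, 0.0]
width: 0.001
grip_force: 1.2
```

```bash
python3 -c "from h import *;st()"
```

```text
t 13.2 tcp jig mm [ 15.1   2.8 228. ] toolx-jig deg -0.31 tilt [ 0.004 -0.    -1.   ] F jig [ 2.5 -0.8  0. ] w 0.001
```

Request:
{"name": "move_arm", "arguments": {"series": [0,-1.0,0,0.2,0,0,0,0,-1.0,0,0.4,0,0,0,0,-1.0,0,0.6,0,0,0,0,-1.0,0,0.7,0,0,0,0,0,0,0,0,0,0]}}

```text
time: 13.82
tool_pos: [0.5872, 0.0485, 0.2076]
tcp_rot: [-3.128, 0.292, 0.002]
wrist_force: [0.0, -0.3, 0.7]
width: -0.001
grip_force: 0.2
```

```bash
python3 -c "from h import *;st()"
```

```text
t 13.82 tcp jig mm [-26.5   2.9 207.6] toolx-jig deg -0.31 tilt [-0.001  0.    -1.   ] F jig [ 0.1 -0.3  0.7] w -0.001
```

Request:
{"name": "move_arm", "arguments": {"series": [0,-1.2,0,1.0,0,0,0,0,-1.2,0,1.2,0,0,0,0,-1.0,0,1.3,0,0,0,0,-1.0,0,1.3,0,0,0,0,0,0,0,0,0,0]}}

```text
time: 14.45
tool_pos: [0.5433, 0.0566, 0.1581]
tcp_rot: [3.128, -0.293, -0.005]
wrist_force: [-0.8, -0.0, 0.2]
width: 0.002
grip_force: 0.0
```

```bash
python3 - <<'E'
from h import *
st()
b=read_camera("scene")[95:305,190:380,::-1]
cv2.imwrite("pics/c7.png",cv2.resize(b,None,fx=2.6,fy=2.6,interpolation=cv2.INTER_CUBIC))
E
```

```text
t 14.45 tcp jig mm [-71.1   3.  158.1] toolx-jig deg -0.31 tilt [-0.003  0.    -1.   ] F jig [-0.8 -0.2  0.2] w 0.002
```

View pics/c7.png

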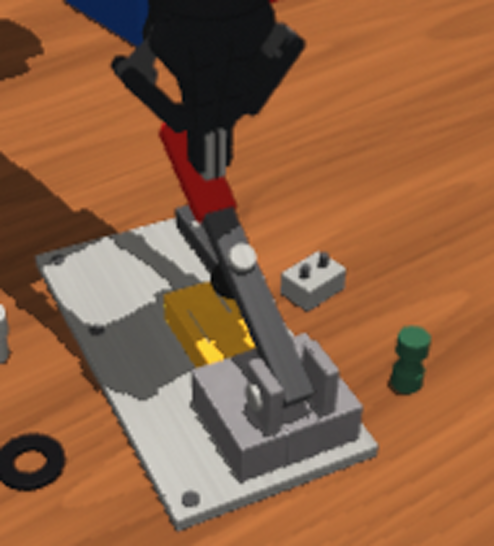

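The lever is following at about 0.5 rad, with the fingertips centred on the red handle near (215,170).

Request:
{"name": "move_arm", "arguments": {"series": [0,-0.7,0,1.4,0,0,0,0,-0.6,0,1.3,0,0,0,0,-0.5,0,1.2,0,0,0,0,-0.4,0,1.0,0,0,0,0,0,0,0,0,0,0]}}

```text
time: 15.12
tool_pos: [0.5217, 0.0605, 0.109]
tcp_rot: [3.127, -0.293, -0.006]
wrist_force: [-0.3, 0.5, -0.2]
width: -0.002
grip_force: 0.0
```

```bash
python3 -c "from h import *;st()"
```

```text
t 15.12 tcp jig mm [-93.1   3.  109. ] toolx-jig deg -0.31 tilt [-0.004 -0.    -1.   ] F jig [-0.4  0.5 -0.2] w -0.002
```

Request:
{"name": "move_arm", "arguments": {"series": [0,-0.3,0,0.6,0,0,0,0,-0.3,0,0.5,0,0,0,0,-0.3,0,0.5,0,0,0,0,0,0,0.3,0,0,0,0,0,0,0,0,0,0]}}

```text
time: 15.75
tool_pos: [0.5138, 0.0623, 0.0909]
tcp_rot: [-3.128, 0.293, 0.003]
wrist_force: [2.1, 0.3, 1.6]
width: 0.001
grip_force: 1.0
```

```bash
python3 -c "from h import *;st()"
```

```text
t 15.75 tcp jig mm [-101.2    3.3   90.9] toolx-jig deg -0.32 tilt [-0.002  0.    -1.   ] F jig [2.  0.6 1.6] w 0.001
```

Request:
{"name": "move_arm", "arguments": {"series": [0,0,0,0.2,0,0,0,0,0,0,0.2,0,0,0,0,0,0,0.2,0,0,0,0,0,0,0,0,0,0]}}

```text
time: 16.25
tool_pos: [0.5138, 0.0621, 0.0847]
tcp_rot: [3.128, -0.292, -0.002]
wrist_force: [-0.8, -0.4, 0.1]
width: 0.003
grip_force: 0.0
```

Request:
{"name": "move_arm", "arguments": {"series": [0,0,0,0.1,0,0,0,0,0,0,0,0,0,0]}}

```text
time: 16.5
tool_pos: [0.5144, 0.062, 0.0842]
tcp_rot: [3.128, -0.293, -0.001]
wrist_force: [0.2, -0.1, 0.7]
width: 0.001
grip_force: 0.3
```

```bash
python3 -c "from h import *;st()"
```

```text
t 16.5 tcp jig mm [-100.6    3.1   84.2] toolx-jig deg -0.31 tilt [-0. -0. -1.] F jig [ 0.2 -0.   0.7] w 0.001
```

Request:
{"name": "move_arm", "arguments": {"series": [0,0,0,0.1,0,0,0,0,0,0,0.05,0,0,0,0,0,0,0,0,0,0]}}

```text
time: 16.88
tool_pos: [0.5144, 0.062, 0.083]
tcp_rot: [3.128, -0.293, -0.001]
wrist_force: [-2.7, -0.7, 4.3]
width: 0.001
grip_force: 2.0
```

```bash
python3 -c "from h import *;st()"
```

```text
t 16.88 tcp jig mm [-100.5    3.2   83. ] toolx-jig deg -0.31 tilt [-0. -0. -1.] F jig [-2.5 -1.1  4.3] w 0.001
```

Request:
{"name": "move_arm", "arguments": {"series": [0,0,0,0.1,0,0,0,0,0,0,0,0,0,0]}}

```text
time: 17.12
tool_pos: [0.5145, 0.0621, 0.082]
tcp_rot: [3.128, -0.293, -0.0]
wrist_force: [-3.4, -1.4, 5.0]
width: 0.002
grip_force: 2.5
```

```bash
python3 -c "from h import *;st()"
```

```text
t 17.12 tcp jig mm [-100.5    3.2   82. ] toolx-jig deg -0.31 tilt [-0. -0. -1.] F jig [-3.1 -1.9  5. ] w 0.002
```

Request:
{"name": "move_arm", "arguments": {"series": [0,0,0,0.1,0,0,0,0,0,0,0,0,0,0]}}

```text
time: 17.38
tool_pos: [0.5145, 0.0621, 0.082]
tcp_rot: [3.128, -0.293, -0.001]
wrist_force: [-4.6, -1.6, 11.4]
width: 0.003
grip_force: 5.8
```

```bash
python3 -c "from h import *;st()"
```

```text
t 17.38 tcp jig mm [-100.5    3.2   82. ] toolx-jig deg -0.32 tilt [-0.001 -0.    -1.   ] F jig [-4.3 -2.4 11.4] w 0.003
```

Request:
{"name": "move_arm", "arguments": {"series": [0,0,0,0.1,0,0,0,0,0,0,0,0,0,0]}}

```text
time: 17.62
tool_pos: [0.5145, 0.0621, 0.0819]
tcp_rot: [3.128, -0.292, -0.001]
wrist_force: [-8.2, -2.0, 17.8]
width: 0.001
grip_force: 8.9
```

```bash
python3 -c "from h import *;st()"
```

```text
t 17.62 tcp jig mm [-100.4    3.2   81.9] toolx-jig deg -0.31 tilt [-0.001 -0.    -1.   ] F jig [-7.8 -3.4 17.8] w 0.001
```

Request:
{"name": "move_arm", "arguments": {"series": [0,0,0,0.05,0,0,0,0,0,0,0,0,0,0,0,0,0,0,0,0,0]}}

```text
time: 18.0
tool_pos: [0.5145, 0.0621, 0.0819]
tcp_rot: [3.128, -0.293, -0.001]
wrist_force: [-10.2, -0.9, 21.7]
width: -0.002
grip_force: 10.5
```

Request:
{"name": "move_arm", "arguments": {"series": [0,0,0,-0.2,0,0,0,0,0,0,-0.3,0,0,0,0,0,0,-2,0,0,0,0,0,0,-5,0,0,0,0,0,0,-5,0,0,0]}}

```text
time: 18.62
tool_pos: [0.5142, 0.0621, 0.2047]
tcp_rot: [3.128, -0.293, -0.002]
wrist_force: [1.0, -0.1, 0.9]
width: 0.0
grip_force: 0.0
```

Request:
{"name": "move_arm", "arguments": {"series": [0,-5,0,-3,0,0,0,0,-5,0,0,0,0,0,0,0,0,0,0,0,0]}}

```text
time: 19.0
tool_pos: [0.4139, 0.0811, 0.2341]
tcp_rot: [-3.128, 0.291, 0.0]
wrist_force: [0.2, -0.2, -0.8]
width: 0.0
grip_force: 0.0
```

```bash
python3 - <<'E'
from h import *
st()
a=read_camera("top")[140:325,195:330,::-1];b=read_camera("scene")[115:300,195:345,::-1]
cv2.imwrite("pics/c8.png",cv2.resize(np.hstack([a,b]),None,fx=2.7,fy=2.7,interpolation=cv2.INTER_CUBIC))
E
```

```text
t 19.0 tcp jig mm [-202.9    3.8  234.1] toolx-jig deg -0.25 tilt [-0.  0. -1.] F jig [ 0.2 -0.2 -0.8] w 0.0
```

View pics/c8.png

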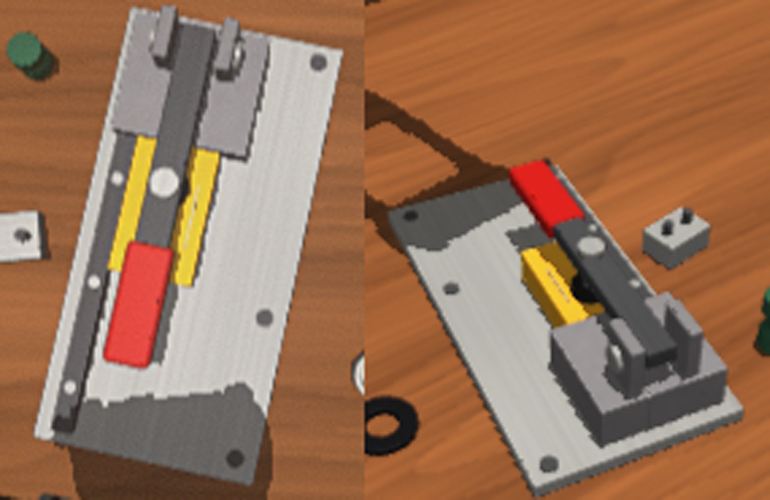

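The lever is level with its pad on the blank (scene half, near (585,290)). The blank is flush with the head block and fence, the loose parts are where they were, and the arm is clear. Handing in.

```bash
python3 -c "from workcell import *;print(finish_job())"
```

```text
the job is handed in; nothing more can be done
None
```

I handed the job in at about 19 s; no verdict came back. The last pictures show the blank home against the fence and the lever down on it. The bite was not measured directly, but I pushed the handle to about 22 N before letting go. No loose part visibly moved.

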